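# Slide the rolling former round the bench clutter into its dock and clamp it

## Task

Set up the seam-rolling station: slide the half-round former, flat on the table, round the hole punch, the foil tape roll and the steel weight without anything touching them, and push it nose first under the keeper strips of the dock until it rests squarely against the depth stop, gently enough that the stop keeps its setting. Then swing the dock's cam lever fully over, out towards your side of the table, to clamp the former there.

Things in the scene. Friction and masses are not known exactly. Their poses are not given: they have to be found in the camera images.
- former_mid (a point): Loose half-round former: plywood base board 120 long (x) x 96 wide (y) x 20 mm high with a wooden half-round (96 long, 68 wide, steel strip on top, top at 56 mm), 0.45 to 0.85 kg. Either end may go in first. Point: middle of the base board, 10 mm over the table; x along its length, z up. Too wide to grip: push on the board's edges (2 to 6 N moves it, more if it rubs in the dock).
- dock: Dock screwed down; origin on the table, middle of its mouth, x = way in. Two rails 92 long, inner faces at y +-50, outer +-66 mm, flared 22 mm before the mouth; steel strips on top (22.5 to 25.5 mm high) overhang inwards by 7 mm. At y=0 the depth stop, an aluminium block with a black thumbscrew: its face lies 70 to 83 mm in (setting not measured) and is held by friction: slips at 18 N.
- lever_knob (a point): Round black knob on the end of the dock's cam lever: upright, 20 mm diameter, 37 mm high; point at its middle, 54 mm above the table. It travels round the lever's upright pivot, 90 mm away, which stands in the dock's frame at x 46, y -69.5 mm. The lever's arm is 14 mm wide and lies below the knob, its top 36 mm above the table.
- cam_lever (a joint): Angle of the cam lever, rad: 0 = open, arm pointing along the dock's +x; grows clockwise seen from above; 1.57 = fully over (end of travel), arm pointing along the dock's -y. Starts near 0. Takes about 3 N at the knob, stays where left. In the last third its cam presses the docked former (about 10 N) on a sprung brass strip in the opposite rail, which stands 1.5 mm out of it.
- hole_punch: Two-hole punch with a flat press lever, 78 (x) x 112 (y) x 57 mm high, fixed on the table. Origin under its middle on the table. Not to be touched.
- tape_roll: Roll of white foil tape lying flat, 100 mm diameter, 38 mm high, fixed on the table. Origin under its centre on the table. Not to be touched.
- weight: Ground steel weight with a knob on top, 40 (x) x 62 (y) x 51 mm high, fixed on the table. Origin under its centre on the table. Not to be touched.

How it is judged:
By the outcome, as a careful person would: the job done as asked, in the order asked, and still so for the second after the job is handed in, with the robot touching nothing.
It also fails if it takes over 72 s, if anything falls off the work surface, if the arm or the gripper's body presses on something with over 40 N, if the wrist force passes 120 N, or if a joint passes its speed limit or range.

## Robot

A 6-joint arm with a two-finger parallel gripper is mounted at the origin on a cart in front of the work surface, level with it; the furniture and walls round the work are solid. World frame = base frame: x ahead of the robot, y to its left, z up, the work surface at z = 0. Lengths are in m, angles in rad, forces in N, time in s.
With the tool pointing down it reaches from about 0.35 to 0.975 m from the base axis. Payload 4.9 kg.
Tool frame: the origin (TCP) lies midway between the tips of the shut fingers; the grasp point (between the pads) lies 19 mm behind it; z points along the fingers, y is the line along which they close (so a half turn about z gives the same grasp; the last joint's range is limited). The gripper opens to 85 mm and grips with 20 to 120 N. Pads are 22 mm wide; open, the fingers measure 114 mm over their backs; the gripper's body (76 mm by 85 mm) begins 54 mm behind the grasp point. The pads swing forward as they close: fully open they stand 13 mm farther back than shut.
Start: joints at [-1.307, 0.053, 1.613, -0, 1.476, -0.119], TCP at [0.233, -0.58, 0.231] pointing down, gripper open.
Joint ranges: [-3.01, 3.01], [-1.01, 2.22], [0.06, 2.58], [-1.02, 4.17], [0.09, 2.62], [-3.14, 3.14]. Speed limits (rad/s): [2.57, 2.57, 3.14, 3.14, 3.14, 3.14].

## Interface

Orientations are given as a rotation vector (axis times angle).
In Python, from station import ctrl gives the robot as it stands.
- The arm moves only by the tool carry_out, never from a script. Its argument "moves" is a list of rows, each an object of numbers: "x", "y", "z": the shift along the tool's x, y, z in units of 25 mm (1.0 is 25 mm); "turn": the turn about the tool's z in rad. In form: [{"x": .., "y": .., "z": .., "turn": ..}, ...]. A call has exactly 8 rows; each row shifts and turns the commanded pose from where the row before left it, along the tool's axes as they then stand; what a row does not reach is not made up. A row lasts 1/10 s, in which the tool goes at most 50 mm and 8.59 degrees, less where a joint would pass 70% of its speed; a pose out of reach is approached as far as the arm can. A call is refused whole if a number of a shift passes 1 or a number of a turn 0.15, either way. A call with a gripper value outside its range is refused whole. "grip" is the finger opening in mm, from 0 to 85.4, set as the call begins (left out, the last holds). The fingers move at their own pace and stop on an object; "newtons" is the grip in N (left out, the last holds). Time passes only in rows, so rows that do not move let the fingers close, or fill a call up. It gives the time, the measured TCP pose, the force, the opening and the grip force at its end, in the units of the state.
- ctrl.get_obs(): the state, without advancing time (a new reading comes with each control period).
- ctrl.get_image(name): name is "scene" or "top" or "wrist"; returns the picture (480x640x3 uint8, red, green, blue); there is no depth.
- ctrl.calibration(name): a dict with "fx", "fy", "cx", "cy" (pixels), "R" (3x3) and "t" (3): a world point X has camera coordinates R X + t; the wrist camera has in their place "T_tool_cam" (4x4, takes a point from camera to tool coordinates, whose origin is the TCP and whose axes are the flange's). Camera axes: x right, y down, z forward; pixel columns grow to the right and rows downward; lengths in m; the calibration is good to about 2 mm. A picture is of the moment at which its call begins: read the wrist's pose just before it. calibration takes no time and is no camera call.
- ctrl.finish_job(): hands the job in; it is judged then, once.
Trained networks look in the newest picture that a camera, given by its name, has taken for a name from the list of things; names that differ only in an ending like _2 or _b are one class to them, and where a whole thing is asked for, a point or a joint stands for the part that bears it (a point fixed in the world has none). Each returns a list of dicts, best first, with "confidence" (0 to 1); they miss things now and then, are a little off and sometimes report something else, mostly with a low value. They report only what shows in the picture. A call takes as long as a camera call.
- ctrl.look_for(camera, query): "rect" ([left, top, width, height] in pixels, round what is visible of it).
- ctrl.mark_of(camera, query): "pixel" ([column, row] in pixels: a listed point, or the origin of a listed thing).
The state is a dict: "t": time; "q": joint angles; "dq": joint speeds; "effort": joint torques, N m; "tool_pos": TCP position; "tool_rot": TCP orientation; "contact_force": force on the tool from outside, world axes, zero at the start; "wrist_torque": the same for the moment, N m; "opening": finger opening in m; "grip_force": force on a finger pad.
Only numpy, scipy, OpenCV 4.12 (cv2) and the standard library are available. Lean on these libraries where they do the work, as an engineer would, in place of code of your own. Each camera call takes 0.05 s, during which the arm holds its last target. There are 200 camera calls.

## Working session

There is one attempt and no reset: what is moved stays moved. The work goes in short steps, Python scripts to look and compute and a tool call to move; the robot and the scene stay as the last step left them, time stands still between calls to the robot, and variables do not carry over. Pictures are saved under pics/ and viewed, at most 11 in all, crops included, and the job is handed in when it is done.

Besides the shell and the picture viewer there is one more tool, called after ">>>" in YAML: its name, and indented under it one key for each argument. carry_out: Moves the arm, as the interface text tells. Its arguments: {"type":"object","properties":{"moves":{"type":"array"},"grip":{"type":"number"},"newtons":{"type":"number"}},"required":["moves"]}

```bash
mkdir -p pics; ls
cat > h.py <<'E'
import numpy as np, cv2
from station import ctrl
def snap(n,f):
    im=ctrl.get_image(n); cv2.imwrite('pics/'+f,im[:,:,::-1]); return im
def ground(cam,px,z):
    c=ctrl.calibration(cam);R=np.array(c['R']);t=np.array(c['t'])
    d=R.T@np.array([(px[0]-c['cx'])/c['fx'],(px[1]-c['cy'])/c['fy'],1]);o=-R.T@t
    return o+d*(z-o[2])/d[2]
def proj(cam,X):
    c=ctrl.calibration(cam);p=np.array(c['R'])@np.array(X)+np.array(c['t'])
    return c['fx']*p[0]/p[2]+c['cx'],c['fy']*p[1]/p[2]+c['cy']
E
python3 - <<'E'
from h import *
np.set_printoptions(precision=4,suppress=True)
o=ctrl.get_obs();print(o['t'],o['tool_pos'],o['tool_rot'])
Z=dict(former_mid=.01,dock=0,lever_knob=.054,hole_punch=0,tape_roll=0,weight=0)
for cam in('top','scene'):
    snap(cam,cam+'0.png')
    c=ctrl.calibration(cam);print(cam,-np.array(c['R']).T@np.array(c['t']),c['fx'])
    for n,z in Z.items():
        for r in ctrl.mark_of(cam,n)[:1]: print(n,r['pixel'],r['confidence'],ground(cam,r['pixel'],z))
E
```

```text
pics
0.0 [ 0.2333 -0.5792  0.23  ] [-3.0822 -0.5973  0.0002]
top [0.559  0.033  0.9221] 471.2760461327474
former_mid [187.5, 313.7] 0.73 [0.5175 0.2769 0.01  ]
lever_knob [465.3, 244.3] 0.66 [ 0.6379 -0.2472  0.054 ]
hole_punch [195.7, 237.4] 0.76 [0.665  0.2655 0.    ]
weight [281.5, 186.2] 0.97 [0.7649 0.0962 0.    ]
scene [0.0991 0.7111 0.9545] 611.0025250394601
former_mid [290.1, 370.9] 0.59 [0.5167 0.2768 0.01  ]
lever_knob [408.1, 178.3] 0.87 [ 0.6375 -0.2618  0.054 ]
hole_punch [236.9, 323.7] 0.85 [0.6693 0.2615 0.    ]
tape_roll [394.4, 265.3] 0.66 [ 0.5285 -0.063  -0.    ]
weight [262.9, 252.5] 0.74 [ 0.763   0.0927 -0.    ]
```

View pics/top0.png

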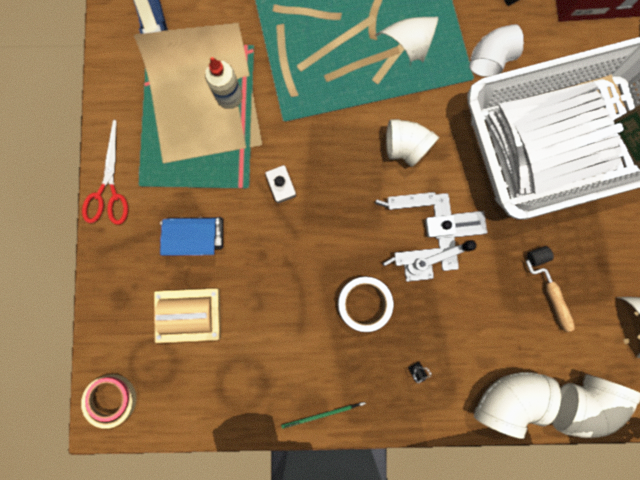

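View pics/scene0.png

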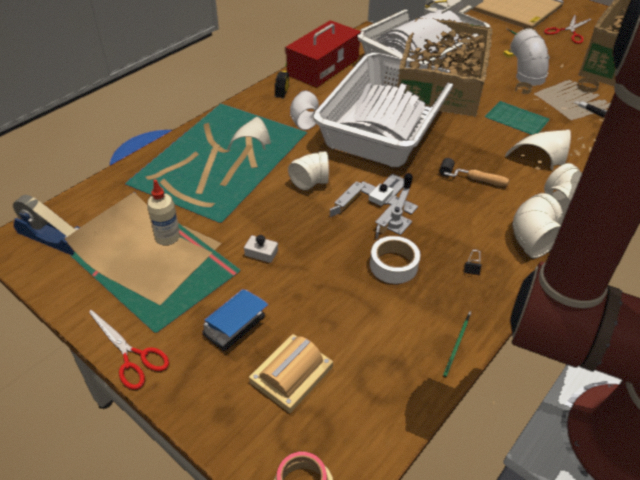

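The top view shows the former at (187,315), the punch at (190,237), the tape roll at (365,305), the weight at (281,185), and the dock with its mouth near column 390, row 232, facing left. The route is right, then up, then right into the dock. The dock's axis needs a closer look.

Run:
```python
import cv2
im=cv2.imread('pics/top0.png')
cv2.imwrite('pics/dock.png',cv2.resize(im[180:290,370:500],None,fx=5,fy=5,interpolation=cv2.INTER_CUBIC))
cv2.imwrite('pics/form.png',cv2.resize(im[200:360,140:300],None,fx=3.7,fy=3.7,interpolation=cv2.INTER_CUBIC))
```

```text
(no output)
```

View pics/dock.png

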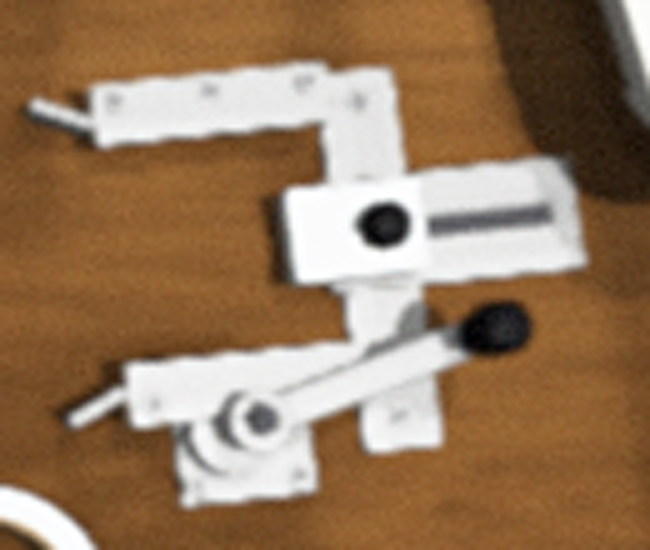

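View pics/form.png

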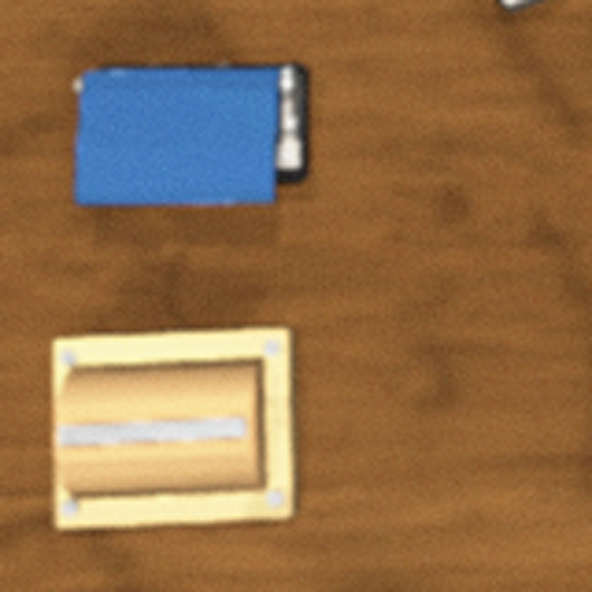

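```bash
cat > m.py <<'E'
from h import *
np.set_printoptions(precision=4,suppress=True)
g=lambda u,s,o,z:ground('top',[(u[0]+.5)/s-.5+o[0],(u[1]+.5)/s-.5+o[1]],z)[:2]
D=lambda *u:g(u,5,(370,180),.0255)
F=lambda *u:g(u,3.7,(140,200),.02)
a=[D(90,88),D(97,147),D(128,368),D(133,427)]
for p in a: print(p)
m=np.mean(a,0); 
d1=D(325,125)-D(97,147); d2=D(360,343)-D(128,368); w=a[0]-a[3]
print('mouth',m,'ang',[np.degrees(np.arctan2(d[1],d[0])) for d in(d1,d2)],'perp',np.degrees(np.arctan2(w[1],w[0]))-90,np.linalg.norm(w),np.linalg.norm(a[1]-a[2]))
f=[F(52,340),F(292,328),F(293,518),F(57,528)]
print('former',np.mean(f,0)); 
for i in range(4): d=f[(i+1)%4]-f[i]; print(np.linalg.norm(d),np.degrees(np.arctan2(d[1],d[0])))
print('stopface',g((283,235),5,(370,180),.04),'pivot',g((262,417),5,(370,180),.045),'knob',g((497,327),5,(370,180),.072))
print('tape',[ground('top',p,.038)[:2] for p in((338,305),(393,305),(365,278),(365,332))])
E
python3 m.py
```

```text
[ 0.7344 -0.1105]
[ 0.7113 -0.1124]
[ 0.6256 -0.1214]
[ 0.6031 -0.1225]
mouth [ 0.6686 -0.1167] ang [np.float64(-85.32634051423847), np.float64(-84.78602673092902)] perp -84.75116779573158 0.13187934715159608 0.0861009838073496
former [0.515 0.276]
0.12287872522779694 -88.10855019493661
0.09592122925859156 -179.32953902582244
0.11940744214267786 91.38424628453936
0.09485323481510832 2.7564826891154457
stopface [ 0.674  -0.1794] pivot [ 0.6051 -0.1674] knob [ 0.6349 -0.2481]
tape [array([ 0.53  , -0.0095]), array([ 0.5282, -0.1118]), array([ 0.5791, -0.0611]), array([ 0.4797, -0.0583])]
```

>>> carry_out:
  moves:
    - {"x":1,"turn":-0.15}
    - {"x":1,"turn":-0.15}
    - {"x":1,"turn":-0.15}
    - {"x":1,"turn":-0.15}
    - {"x":1,"turn":-0.15}
    - {"x":1,"turn":-0.15}
    - {"x":1,"turn":-0.15}
    - {"x":1,"turn":-0.15}
  grip: 60

```text
validation failed for argument at $.mo...
```

>>> carry_out:
  moves:
    - {"x":1,"y":0.5,"turn":-0.075}
    - {"x":1,"y":0.5}
    - {"x":1,"y":0.5}
    - {"x":1,"y":0.5}
    - {"x":1,"y":0.5}
    - {"x":1,"y":0.5}
    - {"x":1,"y":0.5}
    - {"x":1,"y":0.5}

```text
validation failed for argument at $.mo...
```

>>> carry_out:
  moves:
    - {"x":1,"y":0.4}
    - {"x":1,"y":0.4}
    - {"x":1,"y":0.4}
    - {"x":1,"y":0.4}
    - {"x":1,"y":0.4}
    - {"x":1,"y":0.4}
    - {"x":1,"y":0.4}
    - {"x":1,"y":0.4}

```text
validation failed for argument at $.mo...
```

```bash
cat >> h.py <<'E'
from scipy.spatial.transform import Rotation as Rn
M=np.array([.6686,-.1167]);A=np.radians(-85.0);d=np.array([np.cos(A),np.sin(A)]);n=np.array([-d[1],d[0]])
def st():
    o=ctrl.get_obs();p=np.array(o['tool_pos']);R=Rn.from_rotvec(o['tool_rot']).as_matrix();r=p[:2]-M
    print('t%.2f'%o['t'],'pos',p.round(4),'s,l',(np.array([r@d,r@n])*1000).round(1),'yaw %.2f'%np.degrees(np.arctan2(R[1,0],R[0,0])),'F s,l,z',np.round([o['contact_force'][:2]@d,o['contact_force'][:2]@n,o['contact_force'][2]],1),'open %.4f'%o['opening'],'q',np.round(o['q'],2))
    return o,p,R
def to(s,l,z,yaw):
    "units of 25 mm in tool axes from here, turn needed"
    o,p,R=st();w=M+s*d+l*n
    y=np.degrees(np.arctan2(R[1,0],R[0,0]))
    print('shift',(R.T@(np.array([w[0],w[1],z])-p)/.025).round(2),'turn %.3f'%np.radians((y-yaw+180)%360-180))
E
python3 -c "
from h import *
to(-.505,-.1188,.15,95)"
```

```text
t0.70 pos [ 0.2335 -0.5798  0.2314] s,l [ 423.4 -473.8] yaw 21.93 F s,l,z [ 0.  -0.5  0.4] open 0.0853 q [-1.31  0.05  1.61  0.    1.48 -0.12]
shift [ 24.4  -31.39   3.25] turn -1.275
```

>>> carry_out:
  moves:
    - {"x":1,"y":0,"z":0,"turn":-0.15}
    - {"x":1,"y":0,"z":0,"turn":-0.15}
    - {"x":1,"y":0,"z":0,"turn":-0.15}
    - {"x":1,"y":0,"z":0,"turn":-0.15}
    - {"x":1,"y":0,"z":0,"turn":-0.15}
    - {"x":1,"y":0,"z":0,"turn":-0.15}
    - {"x":1,"y":0,"z":0,"turn":-0.15}
    - {"x":1,"y":0,"z":0,"turn":-0.15}
  grip: 60

```text
t: 1.5
tool_pos: [0.3499, -0.4303, 0.2314]
tool_rot: [2.2, 2.242, 0.0]
contact_force: [0.0, -0.0, 0.1]
opening: 0.0599
grip_force: 0.0
```

>>> carry_out:
  moves:
    - {"x":1,"y":0.5,"z":0,"turn":-0.075}
    - {"x":1,"y":0.5,"z":0,"turn":0}
    - {"x":1,"y":0.5,"z":0,"turn":0}
    - {"x":1,"y":0.5,"z":0,"turn":0}
    - {"x":1,"y":0.5,"z":0,"turn":0}
    - {"x":1,"y":0.5,"z":0,"turn":0}
    - {"x":1,"y":0.5,"z":0,"turn":0}
    - {"x":1,"y":0.5,"z":0,"turn":0}

```text
t: 2.3
tool_pos: [0.4339, -0.2231, 0.2316]
tool_rot: [2.122, 2.315, 0.0]
contact_force: [-0.3, 0.6, -0.4]
opening: 0.0601
grip_force: 0.0
```

>>> carry_out:
  moves:
    - {"x":1,"y":0.4,"z":0,"turn":0}
    - {"x":1,"y":0.4,"z":0,"turn":0}
    - {"x":1,"y":0.4,"z":0,"turn":0}
    - {"x":1,"y":0.4,"z":0,"turn":0}
    - {"x":1,"y":0.4,"z":0,"turn":0}
    - {"x":1,"y":0.4,"z":0,"turn":0}
    - {"x":1,"y":0.4,"z":0,"turn":0}
    - {"x":1,"y":0.4,"z":0,"turn":0}

```text
t: 3.1
tool_pos: [0.4961, -0.0169, 0.2315]
tool_rot: [2.122, 2.316, 0.0]
contact_force: [0.6, 0.2, -0.3]
opening: 0.0603
grip_force: 0.0
```

>>> carry_out:
  moves:
    - {"x":1,"y":0.2,"z":0,"turn":0}
    - {"x":1,"y":0.2,"z":0,"turn":0}
    - {"x":1,"y":0.2,"z":0,"turn":0}
    - {"x":1,"y":0.2,"z":0,"turn":0}
    - {"x":1,"y":0.2,"z":0,"turn":0}
    - {"x":1,"y":0.2,"z":0,"turn":0}
    - {"x":1,"y":0.2,"z":0,"turn":0}
    - {"x":1,"y":0.2,"z":0,"turn":0}

```text
t: 3.9
tool_pos: [0.5184, 0.1858, 0.2315]
tool_rot: [2.122, 2.316, 0.0]
contact_force: [0.0, 0.4, 0.0]
opening: 0.0602
grip_force: 0.0
```

```bash
python3 -c "
from h import *
to(-.505,-.1188,.004,95)"
```

```text
t3.90 pos [0.5184 0.1858 0.2315] s,l [-314.5 -123.3] yaw 94.99 F s,l,z [-0.4  0.   0. ] open 0.0602 q [ 0.21 -0.13  1.79 -0.    1.48  0.12]
shift [7.62 0.17 9.1 ] turn -0.000
```

>>> carry_out:
  moves:
    - {"x":1,"y":0.17,"z":0,"turn":0}
    - {"x":1,"y":0,"z":0,"turn":0}
    - {"x":1,"y":0,"z":0,"turn":0}
    - {"x":1,"y":0,"z":0,"turn":0}
    - {"x":1,"y":0,"z":0.5,"turn":0}
    - {"x":1,"y":0,"z":0.5,"turn":0}
    - {"x":1,"y":0,"z":0.5,"turn":0}
    - {"x":0.62,"y":0,"z":0.6,"turn":0}

```text
t: 4.7
tool_pos: [0.506, 0.3766, 0.1787]
tool_rot: [2.121, 2.317, 0.002]
contact_force: [-0.5, 0.5, 0.4]
opening: 0.0601
grip_force: 0.0
```

>>> carry_out:
  moves:
    - {"x":0,"y":0,"z":1,"turn":0}
    - {"x":0,"y":0,"z":1,"turn":0}
    - {"x":0,"y":0,"z":1,"turn":0}
    - {"x":0,"y":0,"z":1,"turn":0}
    - {"x":0,"y":0,"z":1,"turn":0}
    - {"x":0,"y":0,"z":1,"turn":0}
    - {"x":0,"y":0,"z":0.6,"turn":0}
    - {"x":0,"y":0,"z":0.4,"turn":0}

```text
t: 5.5
tool_pos: [0.5054, 0.3743, 0.002]
tool_rot: [-2.123, -2.315, 0.003]
contact_force: [0.1, -0.6, -0.1]
opening: 0.0598
grip_force: 0.0
```

```bash
python3 -c "
from h import *
to(-.271,-.1188,.004,95)
snap('scene','s1.png')"
```

```text
t5.50 pos [0.5054 0.3743 0.002 ] s,l [-503.3 -119.8] yaw 94.97 F s,l,z [ 0.7  0.1 -0.1] open 0.0598 q [ 0.52  0.3   1.74 -0.    1.1   0.43]
shift [-9.29  0.05 -0.07] turn -0.000
```

View pics/s1.png

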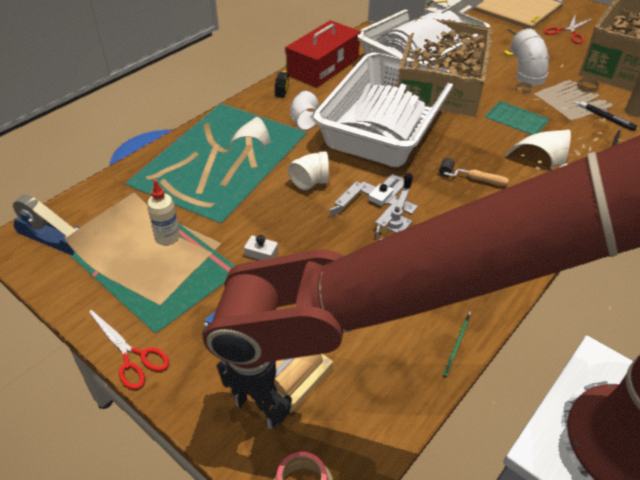

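The gripper (255,395) stands clear behind the former, so I push it along the dock's axis.

>>> carry_out:
  moves:
    - {"x":-0.3,"y":0,"z":-0.1,"turn":0}
    - {"x":-0.4,"y":0,"z":0,"turn":0}
    - {"x":-0.4,"y":0,"z":0,"turn":0}
    - {"x":-0.4,"y":0,"z":0,"turn":0}
    - {"x":-0.4,"y":0,"z":0,"turn":0}
    - {"x":-0.4,"y":0,"z":0,"turn":0}
    - {"x":-0.4,"y":0,"z":0,"turn":0}
    - {"x":-0.4,"y":0,"z":0,"turn":0}

```text
t: 6.35
tool_pos: [0.514, 0.298, 0.0079]
tool_rot: [2.123, 2.315, 0.006]
contact_force: [-0.1, 6.0, 3.7]
opening: 0.0597
grip_force: 2.7
```

>>> carry_out:
  moves:
    - {"x":-0.4,"y":0,"z":0,"turn":0}
    - {"x":-0.4,"y":0,"z":0,"turn":0}
    - {"x":-0.4,"y":0,"z":0,"turn":0}
    - {"x":-0.4,"y":0,"z":0,"turn":0}
    - {"x":-0.4,"y":0,"z":0,"turn":0}
    - {"x":-0.4,"y":0,"z":0,"turn":0}
    - {"x":-0.4,"y":0,"z":0,"turn":0}
    - {"x":-0.4,"y":0,"z":0,"turn":0}

```text
t: 7.15
tool_pos: [0.5209, 0.2182, 0.0079]
tool_rot: [2.123, 2.315, 0.006]
contact_force: [-0.3, 5.5, 4.2]
opening: 0.0599
grip_force: 2.9
```

>>> carry_out:
  moves:
    - {"x":-0.4,"y":0,"z":0,"turn":0}
    - {"x":-0.4,"y":0,"z":0,"turn":0}
    - {"x":-0.4,"y":0,"z":0,"turn":0}
    - {"x":-0.4,"y":0,"z":0,"turn":0}
    - {"x":-0.4,"y":0,"z":0,"turn":0}
    - {"x":-0.4,"y":0,"z":0,"turn":0}
    - {"x":-0.3,"y":0,"z":0,"turn":0}
    - {"x":-0.1,"y":0,"z":0,"turn":0}

```text
t: 7.95
tool_pos: [0.5267, 0.148, 0.0075]
tool_rot: [2.123, 2.314, 0.004]
contact_force: [-0.5, 6.6, 5.4]
opening: 0.06
grip_force: 3.3
```

```bash
python3 -c "
from h import *
to(-.271,-.1188,.004,95)
im=snap('top','t1.png')
print([ (r['pixel'],ground('top',r['pixel'],.01)) for r in ctrl.mark_of('top','former_mid')[:1]])
im=im[180:340,200:440,::-1]
cv2.imwrite('pics/t1c.png',cv2.resize(im,None,fx=3.3,fy=3.3,interpolation=cv2.INTER_CUBIC))"
```

```text
t7.95 pos [0.5267 0.148  0.0075] s,l [-276.1 -118.2] yaw 94.93 F s,l,z [-6.6  0.1  5.4] open 0.0600 q [0.14 0.12 1.95 0.   1.07 0.05]
shift [-0.2  -0.02  0.14] turn -0.001
[([292.6, 299.1], array([0.54174827, 0.07605911, 0.01      ]))]
```

View pics/t1c.png

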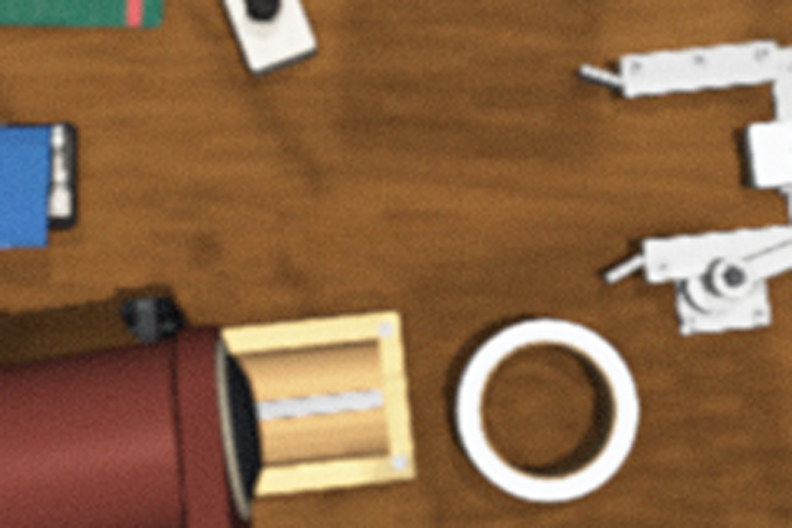

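The former's nose edge runs (398,313)–(414,477) and is clear of the tape roll, whose left edge is at column 457. The former is now parallel to the dock's axis.

```bash
python3 -c "
from h import *
g=lambda u,v,z:ground('top',[(u+.5)/3.3-.5+200,(v+.5)/3.3-.5+180],z)[:2]
for p in (g(398,313,.02),g(414,477,.02),g(457,410,.03),g(74,230,.0)): r=p-M; print(p,(r@d*1000).round(1),(r@n*1000).round(1))
e=g(398,313,.02)-g(414,477,.02);print(np.degrees(np.arctan2(e[1],e[0]))-90)
to(-.295,-.118,.08,95)
"
```

```text
[0.58762369 0.0223023 ] -145.5 -68.6
[0.49391623 0.01476674] -146.2 -162.6
[ 0.5317617  -0.01016437] -118.1 -127.0
[0.64061803 0.21365778] -331.5 0.9
-85.40241059727683
t8.05 pos [0.5265 0.1478 0.0071] s,l [-275.9 -118.5] yaw 94.95 F s,l,z [-3.2  0.9  1.4] open 0.0602 q [ 0.14  0.12  1.95 -0.    1.07  0.05]
shift [ 0.77  0.02 -2.91] turn -0.001
```

>>> carry_out:
  moves:
    - {"x":0.4,"y":0,"z":0,"turn":0}
    - {"x":0.2,"y":0,"z":-0.5,"turn":0}
    - {"x":0,"y":0,"z":-1,"turn":0}
    - {"x":0,"y":0,"z":-1,"turn":0.15}
    - {"x":0,"y":0,"z":-1,"turn":0.15}
    - {"x":0,"y":0,"z":-0.5,"turn":0.15}
    - {"x":0,"y":0,"z":0,"turn":0.15}
    - {"x":0,"y":0,"z":0,"turn":0.15}

```text
t: 8.85
tool_pos: [0.5246, 0.1635, 0.1076]
tool_rot: [2.826, 1.369, 0.001]
contact_force: [0.1, -0.6, -0.9]
opening: 0.0603
grip_force: 0.0
```

>>> carry_out:
  moves:
    - {"x":0,"y":0,"z":0,"turn":0.15}
    - {"x":0,"y":0,"z":0,"turn":0.15}
    - {"x":0,"y":0,"z":0,"turn":0.15}
    - {"x":0,"y":0,"z":0,"turn":0.15}
    - {"x":-1,"y":1,"z":0,"turn":0.15}
    - {"x":-1,"y":1,"z":0,"turn":0.07}
    - {"x":-1,"y":0.8,"z":0,"turn":0}
    - {"x":0,"y":0,"z":0,"turn":0}

```text
t: 9.65
tool_pos: [0.4616, 0.0796, 0.1056]
tool_rot: [3.137, 0.135, -0.004]
contact_force: [0.1, -0.1, 0.5]
opening: 0.06
grip_force: 0.0
```

```bash
python3 -c "
from h import *
to(-.206,-.203,.004,5)"
```

```text
t9.65 pos [0.4616 0.0796 0.1056] s,l [-213.6 -189.1] yaw 4.94 F s,l,z [0.1 0.1 0.5] open 0.0600 q [ 0.01 -0.22  2.08 -0.    1.28  1.5 ]
shift [-0.54  0.3   4.06] turn -0.001
```

>>> carry_out:
  moves:
    - {"x":-0.54,"y":0.3,"z":0,"turn":0}
    - {"x":0,"y":0,"z":1,"turn":0}
    - {"x":0,"y":0,"z":1,"turn":0}
    - {"x":0,"y":0,"z":1,"turn":0}
    - {"x":0,"y":0,"z":0.6,"turn":0}
    - {"x":0,"y":0,"z":0.4,"turn":0}
    - {"x":0.2,"y":0,"z":0,"turn":0}
    - {"x":0.3,"y":0,"z":0,"turn":0}

```text
t: 10.45
tool_pos: [0.4649, 0.0738, 0.0069]
tool_rot: [3.138, 0.139, 0.001]
contact_force: [0.6, 0.0, 0.2]
opening: 0.0599
grip_force: 0.0
```

>>> carry_out:
  moves:
    - {"x":0.4,"y":0,"z":0,"turn":0}
    - {"x":0.4,"y":0,"z":0,"turn":0}
    - {"x":0.4,"y":0,"z":0,"turn":0}
    - {"x":0.4,"y":0,"z":0,"turn":0}
    - {"x":0.4,"y":0,"z":0,"turn":0}
    - {"x":0.4,"y":0,"z":0,"turn":0}
    - {"x":0.4,"y":0,"z":0,"turn":0}
    - {"x":0.4,"y":0,"z":0,"turn":0}

```text
t: 11.25
tool_pos: [0.5439, 0.0805, 0.0068]
tool_rot: [3.138, 0.138, -0.004]
contact_force: [-5.7, 0.5, 5.1]
opening: 0.0608
grip_force: 3.2
```

```bash
python3 -c "
from h import *
to(-.206,-.058,.004,5)"
```

```text
t11.25 pos [0.5439 0.0805 0.0068] s,l [-207.4 -107.1] yaw 5.03 F s,l,z [-1.  -5.7  5.1] open 0.0608 q [ 0.01  0.13  1.94 -0.    1.08  1.49]
shift [1.96 0.06 0.11] turn 0.001
```

>>> carry_out:
  moves:
    - {"x":0.4,"y":0,"z":0,"turn":0}
    - {"x":0.4,"y":0,"z":0,"turn":0}
    - {"x":0.4,"y":0,"z":0,"turn":0}
    - {"x":0.3,"y":0,"z":0,"turn":0}
    - {"x":0.2,"y":0,"z":0,"turn":0}
    - {"x":0.1,"y":0,"z":0,"turn":0}
    - {"x":0,"y":0,"z":0,"turn":0}
    - {"x":0,"y":0,"z":0,"turn":0}

```text
t: 12.05
tool_pos: [0.5891, 0.0845, 0.0065]
tool_rot: [-3.139, -0.138, -0.002]
contact_force: [-1.1, -1.2, 1.2]
opening: 0.06
grip_force: 0.9
```

```bash
python3 -c "
from h import *
to(-.206,-.058,.004,5)
im=snap('top','t2.png')
im=im[180:300,240:440,::-1]
cv2.imwrite('pics/t2c.png',cv2.resize(im,None,fx=4,fy=4,interpolation=cv2.INTER_CUBIC))"
```

```text
t12.05 pos [0.5891 0.0845 0.0065] s,l [-207.3  -61.7] yaw 5.03 F s,l,z [ 1.1 -1.2  1.2] open 0.0600 q [0.02 0.22 1.83 0.   1.09 1.5 ]
shift [0.15 0.05 0.1 ] turn 0.000
```

View pics/t2c.png

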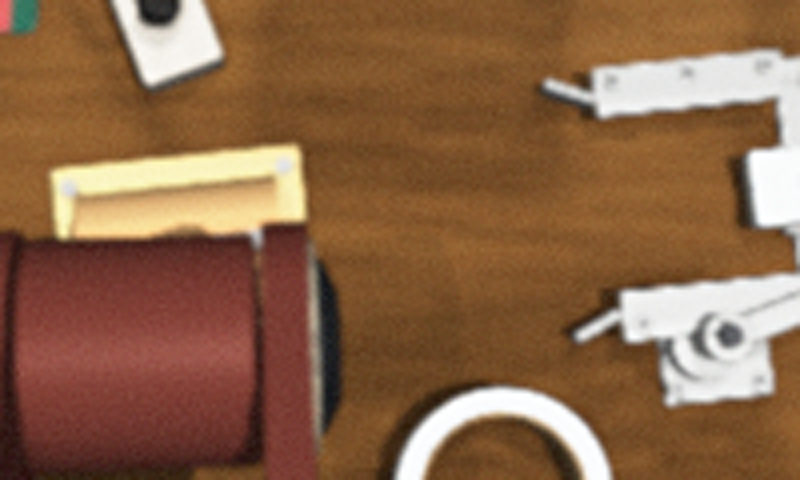

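The former's far edge runs (50,172)–(299,147). The dock's strips start at columns 592–627, rows 70–118 for the upper and 292–342 for the lower.

```bash
python3 -c "
from h import *
g=lambda u,v,z:ground('top',[(u+.5)/4-.5+240,(v+.5)/4-.5+180],z)[:2]
for p in (g(50,172,.02),g(299,147,.02),g(305,220,.02),g(592,70,.0255),g(600,118,.0255),g(620,292,.0255),g(627,342,.0255)): r=p-M; print((r@d*1000).round(1),(r@n*1000).round(1))
e=g(299,147,.02)-g(50,172,.02);print(np.degrees(np.arctan2(e[1],e[0])))
"
```

```text
-265.9 44.4
-145.1 44.2
-145.9 8.5
-0.4 66.3
0.6 42.5
-0.0 -42.0
0.4 -66.0
-85.1024069694095
```

>>> carry_out:
  moves:
    - {"x":0.08,"y":0,"z":0,"turn":0}
    - {"x":0.08,"y":0,"z":0,"turn":0}
    - {"x":0,"y":0,"z":0,"turn":0}
    - {"x":0,"y":0,"z":0,"turn":0}
    - {"x":-0.5,"y":0,"z":0,"turn":0}
    - {"x":-0.5,"y":0,"z":-0.5,"turn":0}
    - {"x":0,"y":0,"z":-1,"turn":0}
    - {"x":0,"y":0,"z":-1,"turn":0}

```text
t: 12.9
tool_pos: [0.5677, 0.0826, 0.069]
tool_rot: [-3.138, -0.138, -0.002]
contact_force: [0.5, 0.8, 0.1]
opening: 0.06
grip_force: 0.0
```

>>> carry_out:
  moves:
    - {"x":0,"y":0,"z":-1,"turn":-0.15}
    - {"x":0,"y":-1,"z":-0.6,"turn":-0.15}
    - {"x":0,"y":-1,"z":0,"turn":-0.15}
    - {"x":0,"y":-1,"z":0,"turn":-0.15}
    - {"x":0,"y":0,"z":0,"turn":-0.15}
    - {"x":0,"y":0,"z":0,"turn":-0.15}
    - {"x":0,"y":0,"z":0,"turn":-0.15}
    - {"x":0,"y":0,"z":0,"turn":-0.15}

```text
t: 13.7
tool_pos: [0.5405, 0.1518, 0.1092]
tool_rot: [2.505, 1.893, 0.005]
contact_force: [0.3, 0.3, 0.1]
opening: 0.0601
grip_force: 0.0
```

>>> carry_out:
  moves:
    - {"x":0,"y":0,"z":0,"turn":-0.15}
    - {"x":0,"y":0,"z":0,"turn":-0.15}
    - {"x":0,"y":0,"z":0,"turn":-0.07}
    - {"x":0,"y":0,"z":0,"turn":0}
    - {"x":0,"y":0,"z":0,"turn":0}
    - {"x":0,"y":0,"z":0,"turn":0}
    - {"x":0,"y":0,"z":0,"turn":0}
    - {"x":0,"y":0,"z":0,"turn":0}

```text
t: 14.5
tool_pos: [0.5395, 0.1516, 0.1088]
tool_rot: [2.123, 2.315, 0.0]
contact_force: [-0.6, -0.5, 0.2]
opening: 0.0598
grip_force: 0.0
```

```bash
python3 -c "
from h import *
to(-.292,0,.004,95)"
```

```text
t14.50 pos [0.5395 0.1516 0.1088] s,l [-278.5 -105.2] yaw 94.97 F s,l,z [ 0.5 -0.6  0.2] open 0.0598 q [0.14 0.01 1.87 0.   1.26 0.05]
shift [0.54 4.21 4.19] turn -0.001
```

>>> carry_out:
  moves:
    - {"x":0.54,"y":0.7,"z":0,"turn":0}
    - {"x":0,"y":1,"z":0,"turn":0}
    - {"x":0,"y":1,"z":0,"turn":0}
    - {"x":0,"y":1,"z":0,"turn":0}
    - {"x":0,"y":0.51,"z":0,"turn":0}
    - {"x":0,"y":0,"z":0,"turn":0}
    - {"x":0,"y":0,"z":0.8,"turn":0}
    - {"x":0,"y":0,"z":0.8,"turn":0}

```text
t: 15.3
tool_pos: [0.6432, 0.1742, 0.0692]
tool_rot: [2.122, 2.315, 0.002]
contact_force: [-0.6, -0.1, -0.6]
opening: 0.06
grip_force: 0.0
```

>>> carry_out:
  moves:
    - {"x":0,"y":0,"z":1,"turn":0}
    - {"x":0,"y":0,"z":0.8,"turn":0}
    - {"x":0,"y":0,"z":0.4,"turn":0}
    - {"x":0,"y":0,"z":0.2,"turn":0}
    - {"x":-0.2,"y":0,"z":0,"turn":0}
    - {"x":-0.2,"y":0,"z":0,"turn":0}
    - {"x":-0.2,"y":0,"z":0,"turn":0}
    - {"x":-0.4,"y":0,"z":0,"turn":0}

```text
t: 16.1
tool_pos: [0.6462, 0.15, 0.0103]
tool_rot: [-2.123, -2.316, -0.005]
contact_force: [-0.6, 5.7, 1.9]
opening: 0.0601
grip_force: 2.4
```

```bash
python3 -c "
from h import *
to(-.11,0,.006,95)"
```

```text
t16.10 pos [0.6462 0.15   0.0103] s,l [-267.7    0.9] yaw 94.98 F s,l,z [-5.8 -0.1  1.9] open 0.0601 q [0.12 0.36 1.66 0.   1.13 0.03]
shift [-6.31 -0.04  0.16] turn -0.000
```

>>> carry_out:
  moves:
    - {"x":-0.4,"y":0,"z":0.15,"turn":0}
    - {"x":-0.4,"y":0,"z":0,"turn":0}
    - {"x":-0.4,"y":0,"z":0,"turn":0}
    - {"x":-0.4,"y":0,"z":0,"turn":0}
    - {"x":-0.4,"y":0,"z":0,"turn":0}
    - {"x":-0.4,"y":0,"z":0,"turn":0}
    - {"x":-0.4,"y":0,"z":0,"turn":0}
    - {"x":-0.4,"y":0,"z":0,"turn":0}

```text
t: 16.9
tool_pos: [0.6532, 0.0696, 0.0064]
tool_rot: [2.123, 2.315, 0.005]
contact_force: [0.2, 5.3, 3.4]
opening: 0.0603
grip_force: 2.6
```

>>> carry_out:
  moves:
    - {"x":-0.4,"y":0,"z":0,"turn":0}
    - {"x":-0.4,"y":0,"z":0,"turn":0}
    - {"x":-0.3,"y":0,"z":0,"turn":0}
    - {"x":-0.2,"y":0,"z":0,"turn":0}
    - {"x":-0.1,"y":0,"z":0,"turn":0}
    - {"x":0,"y":0,"z":0,"turn":0}
    - {"x":0,"y":0,"z":0,"turn":0}
    - {"x":0,"y":0,"z":0,"turn":0}

```text
t: 17.7
tool_pos: [0.6553, 0.0344, 0.0051]
tool_rot: [2.122, 2.316, -0.0]
contact_force: [0.9, 2.5, 1.2]
opening: 0.0604
grip_force: 1.1
```

```bash
python3 -c "
from h import *
to(-.05,0,.006,95)
im=snap('top','t3.png')
im=im[180:300,320:480,::-1]
cv2.imwrite('pics/t3c.png',cv2.resize(im,None,fx=5,fy=5,interpolation=cv2.INTER_CUBIC))"
```

```text
t17.70 pos [0.6553 0.0344 0.0051] s,l [-1.516e+02 -1.000e-01] yaw 94.98 F s,l,z [-2.4  1.1  1.2] open 0.0604 q [-0.06  0.35  1.68 -0.    1.12 -0.15]
shift [-4.07  0.   -0.04] turn -0.000
```

View pics/t3c.png

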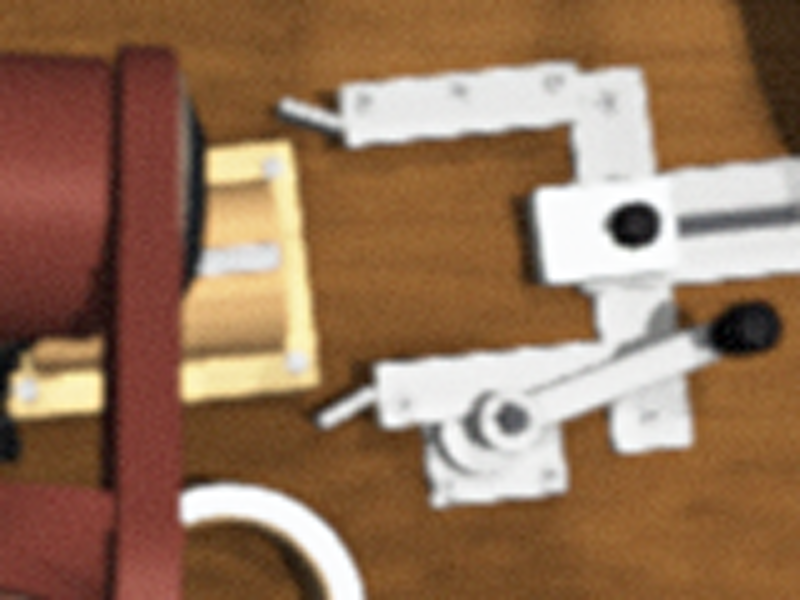

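The former's nose corners are at (293,142) and (318,383), just before the flares at columns 280–340. I check how well it is centred.

```bash
python3 -c "
from h import *
g=lambda u,v,z:ground('top',[(u+.5)/5-.5+320,(v+.5)/5-.5+180],z)[:2]
for p in (g(293,142,.02),g(318,383,.02),g(12,417,.02),g(346,146,.0255),g(377,367,.0255),g(537,235,.03),g(537,235,.04)): r=p-M; print((r@d*1000).round(1),(r@n*1000).round(1))
"
```

```text
-20.2 47.8
-21.7 -46.2
-139.9 -47.1
-0.9 43.3
0.6 -42.8
66.9 0.9
64.4 -0.2
```

>>> carry_out:
  moves:
    - {"x":-0.25,"y":0,"z":0,"turn":0}
    - {"x":-0.25,"y":0,"z":0,"turn":0}
    - {"x":-0.25,"y":0,"z":0,"turn":0}
    - {"x":-0.25,"y":0,"z":0,"turn":0}
    - {"x":-0.25,"y":0,"z":0,"turn":0}
    - {"x":-0.25,"y":0,"z":0,"turn":0}
    - {"x":-0.25,"y":0,"z":0,"turn":0}
    - {"x":-0.25,"y":0,"z":0,"turn":0}

```text
t: 18.55
tool_pos: [0.6595, -0.0158, 0.0049]
tool_rot: [-2.123, -2.316, 0.001]
contact_force: [-0.6, 4.1, 0.9]
opening: 0.0598
grip_force: 2.2
```

```bash
python3 -c "
from h import *
st()"
```

```text
t18.55 pos [ 0.6595 -0.0158  0.0049] s,l [-101.3   -0.3] yaw 94.98 F s,l,z [-4.1 -0.2  0.9] open 0.0598 q [-0.14  0.36  1.67 -0.    1.12 -0.22]
```

>>> carry_out:
  moves:
    - {"x":-0.22,"y":0,"z":0,"turn":0}
    - {"x":-0.22,"y":0,"z":0,"turn":0}
    - {"x":-0.22,"y":0,"z":0,"turn":0}
    - {"x":-0.2,"y":0,"z":0,"turn":0}
    - {"x":-0.2,"y":0,"z":0,"turn":0}
    - {"x":-0.15,"y":0,"z":0,"turn":0}
    - {"x":-0.1,"y":0,"z":0,"turn":0}
    - {"x":-0.05,"y":0,"z":0,"turn":0}

```text
t: 19.35
tool_pos: [0.6624, -0.0493, 0.0049]
tool_rot: [-2.123, -2.316, 0.0]
contact_force: [0.2, 3.9, -0.3]
opening: 0.0598
grip_force: 1.7
```

```bash
python3 -c "
from h import *
st()"
```

```text
t19.35 pos [ 0.6624 -0.0493  0.0049] s,l [-67.7  -0.3] yaw 94.97 F s,l,z [-3.8  0.6 -0.3] open 0.0598 q [-0.19  0.37  1.65 -0.    1.12 -0.27]
```

>>> carry_out:
  moves:
    - {"x":-0.03,"y":0,"z":0,"turn":0}
    - {"x":-0.03,"y":0,"z":0,"turn":0}
    - {"x":-0.03,"y":0,"z":0,"turn":0}
    - {"x":-0.03,"y":0,"z":0,"turn":0}
    - {"x":-0.03,"y":0,"z":0,"turn":0}
    - {"x":-0.03,"y":0,"z":0,"turn":0}
    - {"x":-0.03,"y":0,"z":0,"turn":0}
    - {"x":-0.03,"y":0,"z":0,"turn":0}

```text
t: 20.15
tool_pos: [0.663, -0.0551, 0.0049]
tool_rot: [-2.123, -2.316, 0.0]
contact_force: [-0.1, 3.0, -2.0]
opening: 0.0601
grip_force: 1.3
```

>>> carry_out:
  moves:
    - {"x":-0.015,"y":0,"z":0,"turn":0}
    - {"x":-0.015,"y":0,"z":0,"turn":0}
    - {"x":-0.01,"y":0,"z":0,"turn":0}
    - {"x":-0.01,"y":0,"z":0,"turn":0}
    - {"x":-0.01,"y":0,"z":0,"turn":0}
    - {"x":-0.01,"y":0,"z":0,"turn":0}
    - {"x":-0.01,"y":0,"z":0,"turn":0}
    - {"x":-0.01,"y":0,"z":0,"turn":0}

```text
t: 20.95
tool_pos: [0.6632, -0.0567, 0.005]
tool_rot: [-2.122, -2.315, -0.001]
contact_force: [-1.0, 5.0, -0.6]
opening: 0.0604
grip_force: 2.7
```

>>> carry_out:
  moves:
    - {"x":-0.01,"y":0,"z":0,"turn":0}
    - {"x":-0.01,"y":0,"z":0,"turn":0}
    - {"x":-0.01,"y":0,"z":0,"turn":0}
    - {"x":-0.01,"y":0,"z":0,"turn":0}
    - {"x":-0.01,"y":0,"z":0,"turn":0}
    - {"x":0,"y":0,"z":0,"turn":0}
    - {"x":0,"y":0,"z":0,"turn":0}
    - {"x":0,"y":0,"z":0,"turn":0}

```text
t: 21.75
tool_pos: [0.6632, -0.0568, 0.005]
tool_rot: [-2.121, -2.314, -0.003]
contact_force: [-1.9, 8.6, -0.1]
opening: 0.0602
grip_force: 4.2
```

```bash
python3 -c "
from h import *
st()"
```

```text
t21.75 pos [ 0.6632 -0.0568  0.005 ] s,l [-60.2  -0.1] yaw 94.99 F s,l,z [-8.7 -1.1 -0.1] open 0.0602 q [-0.2   0.37  1.65  0.    1.12 -0.29]
```

It has stopped, with the force up to 8.7 N and no further travel, so it is at the stop (about 70 mm in). One slight squaring push, then I back off and go to the lever.

>>> carry_out:
  moves:
    - {"x":-0.02,"y":0,"z":0,"turn":0}
    - {"x":-0.02,"y":0,"z":0,"turn":0}
    - {"x":0,"y":0,"z":0,"turn":0}
    - {"x":0,"y":0,"z":0,"turn":0}
    - {"x":0,"y":0,"z":0,"turn":0}
    - {"x":0,"y":0,"z":0,"turn":0}
    - {"x":0,"y":0,"z":0,"turn":0}
    - {"x":0,"y":0,"z":0,"turn":0}

```text
t: 22.55
tool_pos: [0.6632, -0.0568, 0.005]
tool_rot: [-2.12, -2.313, -0.004]
contact_force: [-1.3, 11.4, -0.1]
opening: 0.0601
grip_force: 5.6
```

>>> carry_out:
  moves:
    - {"x":0.1,"y":0,"z":0,"turn":0}
    - {"x":0.3,"y":0,"z":0,"turn":0}
    - {"x":0.4,"y":0,"z":0,"turn":0}
    - {"x":0.2,"y":0,"z":-0.5,"turn":0}
    - {"x":0,"y":0,"z":-1,"turn":0}
    - {"x":0,"y":0,"z":-1,"turn":0}
    - {"x":0,"y":0,"z":-1,"turn":0}
    - {"x":0,"y":0,"z":-1,"turn":0}

```text
t: 23.35
tool_pos: [0.6617, -0.0346, 0.1201]
tool_rot: [2.121, 2.315, 0.001]
contact_force: [0.3, 0.0, -0.1]
opening: 0.0601
grip_force: 0.0
```

>>> carry_out:
  moves:
    - {"x":0,"y":0,"z":-1,"turn":0}
    - {"x":0,"y":0,"z":-0.7,"turn":0}
    - {"x":0,"y":-1,"z":0,"turn":0}
    - {"x":0,"y":-1,"z":0,"turn":0}
    - {"x":-1,"y":-0.8,"z":0,"turn":0}
    - {"x":-1,"y":0,"z":0,"turn":0}
    - {"x":-1,"y":0,"z":0,"turn":0}
    - {"x":-1,"y":0,"z":0,"turn":0}
  grip: 36

```text
t: 24.15
tool_pos: [0.6002, -0.1412, 0.1608]
tool_rot: [2.122, 2.315, 0.0]
contact_force: [0.3, 0.6, -0.5]
opening: 0.036
grip_force: 0.0
```

```bash
python3 -c "
from h import *
to(.136,-.0695,.044,95)
o,p,R=st()
im=snap('wrist','w1.png')
c=ctrl.calibration('wrist');T=np.array(c['T_tool_cam'])
for n_ in ('lever_knob',):
  for r in ctrl.mark_of('wrist',n_)[:2]:
    v=R@T[:3,:3]@np.array([(r['pixel'][0]-c['cx'])/c['fx'],(r['pixel'][1]-c['cy'])/c['fy'],1]);q=p+R@T[:3,3]
    w=q+v*(.054-q[2])/v[2];print(r,w,(w[:2]-M)@d,(w[:2]-M)@n)
for cam in('top','scene'):
  snap(cam,cam+'4.png')
  for r in ctrl.mark_of(cam,'lever_knob')[:1]:
    w=ground(cam,r['pixel'],.054);print(cam,r,(w[:2]-M)@d,(w[:2]-M)@n)
"
```

```text
t24.15 pos [ 0.6002 -0.1412  0.1608] s,l [ 18.4 -70.3] yaw 94.99 F s,l,z [-0.5  0.4 -0.5] open 0.0360 q [-0.35  0.08  1.7  -0.    1.36 -0.44]
shift [-4.7   0.03  4.68] turn -0.000
t24.15 pos [ 0.6002 -0.1412  0.1608] s,l [ 18.4 -70.3] yaw 94.99 F s,l,z [-0.5  0.4 -0.5] open 0.0360 q [-0.35  0.08  1.7  -0.    1.36 -0.44]
{'pixel': [353.5, 395.6], 'confidence': 0.97} [ 0.63552873 -0.25418592  0.054     ] 0.13408038847637474 -0.044928113346285624
scene {'pixel': [408.3, 180.0], 'confidence': 0.92} 0.1367567728993544 -0.04700521882260945
```

View pics/w1.png

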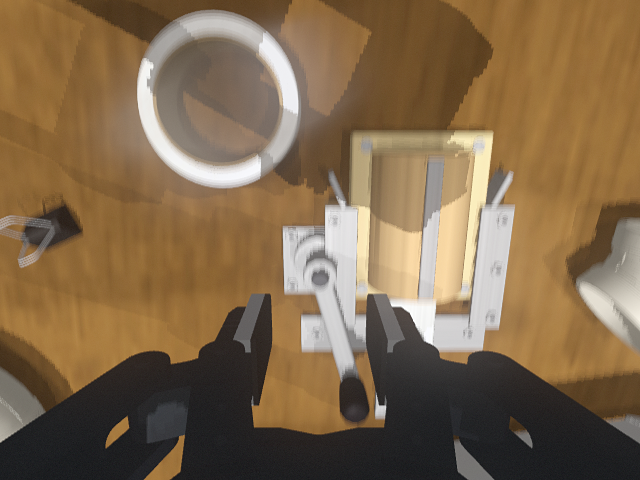

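The wrist view shows the former docked square between the rails. The knob is at (353,395) and the lever stands at about -0.26 rad. I go over the knob.

>>> carry_out:
  moves:
    - {"x":-1,"y":0.97,"z":0,"turn":0}
    - {"x":-1,"y":0,"z":0,"turn":0}
    - {"x":-1,"y":0,"z":0,"turn":0}
    - {"x":-1,"y":0,"z":0,"turn":0}
    - {"x":-0.6,"y":0,"z":0,"turn":0}
    - {"x":0,"y":0,"z":0,"turn":-0.13}
    - {"x":0,"y":0,"z":0,"turn":-0.135}
    - {"x":0,"y":0,"z":0,"turn":0}
  grip: 34

```text
t: 25.25
tool_pos: [0.6345, -0.2519, 0.16]
tool_rot: [-1.797, -2.576, -0.0]
contact_force: [-0.5, -0.1, -0.0]
opening: 0.0341
grip_force: 0.0
```

```bash
python3 -c "
from h import *
to(.1335,-.046,.05,110.2)
o,p,R=st()
im=snap('wrist','w2.png')
c=ctrl.calibration('wrist');T=np.array(c['T_tool_cam'])
for r in ctrl.mark_of('wrist','lever_knob')[:2]:
    v=R@T[:3,:3]@np.array([(r['pixel'][0]-c['cx'])/c['fx'],(r['pixel'][1]-c['cy'])/c['fy'],1]);q=p+R@T[:3,3]
    w=q+v*(.054-q[2])/v[2];print(r,w,(w[:2]-M)@d,(w[:2]-M)@n)
"
```

```text
t25.25 pos [ 0.6345 -0.2519  0.16  ] s,l [131.7 -45.7] yaw 110.20 F s,l,z [ 0.  -0.5 -0. ] open 0.0341 q [-0.49  0.24  1.53  0.    1.37 -0.84]
shift [-0.07 -0.03  4.4 ] turn -0.000
t25.25 pos [ 0.6345 -0.2519  0.16  ] s,l [131.7 -45.7] yaw 110.20 F s,l,z [ 0.  -0.5 -0. ] open 0.0341 q [-0.49  0.24  1.53  0.    1.37 -0.84]
{'pixel': [318.0, 242.7], 'confidence': 0.66} [ 0.63503503 -0.25330852  0.054     ] 0.13316330458784978 -0.04534346304361067
```

View pics/w2.png

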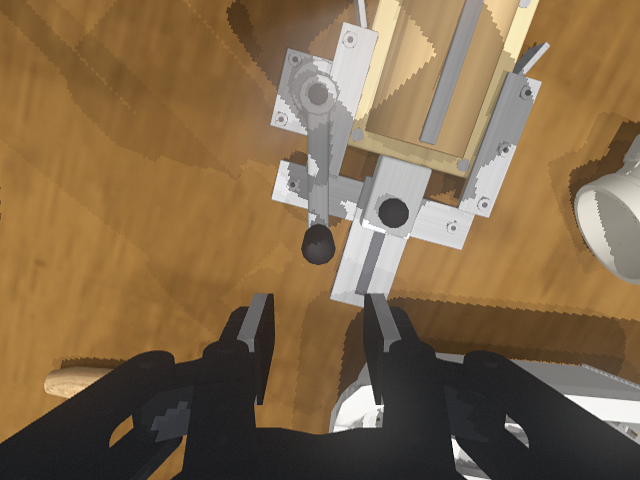

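The knob (318,243) is centred between the fingers, with the arm along the tool's x, and the thumbscrew (393,213) is clear of the right finger. I descend.

>>> carry_out:
  moves:
    - {"x":-0.05,"y":0,"z":0.8,"turn":0}
    - {"x":0,"y":0,"z":0.8,"turn":0}
    - {"x":0,"y":0,"z":0.7,"turn":0}
    - {"x":0,"y":0,"z":0.6,"turn":0}
    - {"x":0,"y":0,"z":0.5,"turn":0}
    - {"x":0,"y":0,"z":0.5,"turn":0}
    - {"x":0,"y":0,"z":0.4,"turn":0}
    - {"x":0,"y":0,"z":0.1,"turn":0}

```text
t: 26.15
tool_pos: [0.6341, -0.2536, 0.0484]
tool_rot: [-1.797, -2.574, 0.0]
contact_force: [-0.4, -1.1, 0.0]
opening: 0.0342
grip_force: 0.0
```

>>> carry_out:
  moves:
    - {"x":0,"y":-0.15,"z":0,"turn":0}
    - {"x":0.01,"y":-0.27,"z":0,"turn":0.075}
    - {"x":0.01,"y":-0.27,"z":0,"turn":0.075}
    - {"x":0.01,"y":-0.27,"z":0,"turn":0.075}
    - {"x":0.01,"y":-0.27,"z":0,"turn":0.075}
    - {"x":0.01,"y":-0.27,"z":0,"turn":0.075}
    - {"x":0.01,"y":-0.27,"z":0,"turn":0.075}
    - {"x":0.01,"y":-0.27,"z":0,"turn":0.075}

```text
t: 26.95
tool_pos: [0.586, -0.2596, 0.0516]
tool_rot: [2.406, 2.015, 0.004]
contact_force: [3.1, 2.4, -0.9]
opening: 0.0341
grip_force: 1.4
```

```bash
cat > lev.py <<'E'
from h import *
o,p,R=st()
r=p[:2]-M-.046*d+.0695*n
print('radius %.4f ang %.3f'%(np.hypot(*r),np.arctan2(-(r@n),r@d)))
E
python3 lev.py
```

```text
t26.95 pos [ 0.586  -0.2596  0.0516] s,l [135.1 -94.8] yaw 79.90 F s,l,z [-2.2  3.3 -0.9] open 0.0341 q [-0.53  0.25  1.71  0.    1.18 -0.36]
radius 0.0926 ang 0.276
```

>>> carry_out:
  moves:
    - {"x":0.02,"y":-0.27,"z":0,"turn":0.075}
    - {"x":0.02,"y":-0.27,"z":0,"turn":0.075}
    - {"x":0.02,"y":-0.27,"z":0,"turn":0.075}
    - {"x":0.02,"y":-0.27,"z":0,"turn":0.075}
    - {"x":0.01,"y":-0.27,"z":0,"turn":0.075}
    - {"x":0.01,"y":-0.27,"z":0,"turn":0.075}
    - {"x":0.01,"y":-0.27,"z":0,"turn":0.075}
    - {"x":0.01,"y":-0.27,"z":0,"turn":0.075}

```text
t: 27.75
tool_pos: [0.5391, -0.235, 0.0518]
tool_rot: [2.893, 1.214, 0.005]
contact_force: [3.7, -1.1, -1.0]
opening: 0.0342
grip_force: 1.4
```

```bash
python3 lev.py
```

```text
t27.75 pos [ 0.5391 -0.235   0.0518] s,l [ 106.6 -139.4] yaw 45.52 F s,l,z [ 1.4  3.6 -1. ] open 0.0342 q [-0.54  0.14  1.84  0.    1.16  0.24]
radius 0.0925 ang 0.856
```

Remaining ≈0.8 rad.

>>> carry_out:
  moves:
    - {"x":0.02,"y":-0.27,"z":0,"turn":0.075}
    - {"x":0.02,"y":-0.27,"z":0,"turn":0.075}
    - {"x":0.02,"y":-0.27,"z":0,"turn":0.075}
    - {"x":0.02,"y":-0.27,"z":0,"turn":0.075}
    - {"x":0.01,"y":-0.2,"z":0,"turn":0.055}
    - {"x":0.01,"y":-0.2,"z":0,"turn":0.055}
    - {"x":0.01,"y":-0.2,"z":0,"turn":0.055}
    - {"x":0.01,"y":-0.2,"z":0,"turn":0.055}

```text
t: 28.55
tool_pos: [0.5157, -0.1958, 0.0517]
tool_rot: [3.106, 0.43, 0.003]
contact_force: [-0.4, -6.6, -1.0]
opening: 0.0339
grip_force: 3.0
```

```bash
python3 lev.py
```

```text
t28.55 pos [ 0.5157 -0.1958  0.0517] s,l [  65.5 -159.2] yaw 15.78 F s,l,z [ 6.5 -1.  -1. ] open 0.0339 q [-0.5   0.06  1.92 -0.    1.15  0.8 ]
radius 0.0918 ang 1.357
```

>>> carry_out:
  moves:
    - {"x":0.01,"y":-0.15,"z":0,"turn":0.04}
    - {"x":0.01,"y":-0.15,"z":0,"turn":0.04}
    - {"x":0.01,"y":-0.15,"z":0,"turn":0.04}
    - {"x":0.01,"y":-0.15,"z":0,"turn":0.04}
    - {"x":0,"y":-0.12,"z":0,"turn":0.03}
    - {"x":0,"y":-0.1,"z":0,"turn":0}
    - {"x":0,"y":-0.1,"z":0,"turn":0}
    - {"x":0,"y":-0.05,"z":0,"turn":0}

```text
t: 29.35
tool_pos: [0.5118, -0.1716, 0.0515]
tool_rot: [3.134, 0.138, 0.0]
contact_force: [-3.0, -6.4, 0.7]
opening: 0.0339
grip_force: 2.8
```

```bash
python3 lev.py
```

```text
t29.35 pos [ 0.5118 -0.1716  0.0515] s,l [  41. -161.] yaw 5.03 F s,l,z [ 6.1 -3.6  0.7] open 0.0339 q [-0.46  0.03  1.95 -0.    1.15  1.03]
radius 0.0916 ang 1.625
```

Now I press on until the end stop shows as a rise in force.

>>> carry_out:
  moves:
    - {"x":0,"y":-0.05,"z":0,"turn":0}
    - {"x":0,"y":-0.05,"z":0,"turn":0}
    - {"x":0,"y":-0.05,"z":0,"turn":0}
    - {"x":0,"y":-0.05,"z":0,"turn":0}
    - {"x":0,"y":-0.03,"z":0,"turn":0}
    - {"x":0,"y":0,"z":0,"turn":0}
    - {"x":0,"y":0,"z":0,"turn":0}
    - {"x":0,"y":0,"z":0,"turn":0}

```text
t: 30.15
tool_pos: [0.5116, -0.1696, 0.0516]
tool_rot: [3.126, 0.137, 0.002]
contact_force: [-2.7, -18.4, -4.5]
opening: 0.034
grip_force: 9.1
```

```bash
python3 lev.py
```

```text
t30.15 pos [ 0.5116 -0.1696  0.0516] s,l [  39. -161.] yaw 5.04 F s,l,z [18.1 -4.2 -4.5] open 0.0340 q [-0.45  0.03  1.96 -0.01  1.15  1.03]
radius 0.0918 ang 1.647
```

The end stop is reached (18 N, lever ≈1.57). I release, lift away and inspect.

>>> carry_out:
  moves:
    - {"x":0,"y":0.15,"z":0,"turn":0}
    - {"x":0,"y":0.15,"z":0,"turn":0}
    - {"x":0,"y":0.1,"z":0,"turn":0}
    - {"x":0,"y":0,"z":-0.5,"turn":0}
    - {"x":0,"y":0,"z":-1,"turn":0}
    - {"x":0,"y":0,"z":-1,"turn":0}
    - {"x":0,"y":0,"z":-1,"turn":0}
    - {"x":0,"y":0,"z":-1,"turn":0}

```text
t: 30.95
tool_pos: [0.5125, -0.1732, 0.1648]
tool_rot: [3.138, 0.139, 0.002]
contact_force: [0.8, 0.5, 0.6]
opening: 0.0341
grip_force: 0.0
```

>>> carry_out:
  moves:
    - {"x":-0.5,"y":1,"z":-1,"turn":0}
    - {"x":-0.5,"y":1,"z":-1,"turn":0}
    - {"x":0,"y":1,"z":0,"turn":0}
    - {"x":0,"y":1,"z":0,"turn":0}
    - {"x":0,"y":1,"z":0,"turn":0}
    - {"x":0,"y":1,"z":0,"turn":0}
    - {"x":0,"y":1,"z":0,"turn":0}
    - {"x":0,"y":1,"z":0,"turn":0}

```text
t: 31.75
tool_pos: [0.5052, -0.3757, 0.2138]
tool_rot: [3.138, 0.139, 0.002]
contact_force: [0.2, -0.1, 0.3]
opening: 0.0343
grip_force: 0.0
```

```bash
python3 -c "
from h import *
st()
im=snap('top','t5.png')
im=im[180:300,320:480,::-1]
cv2.imwrite('pics/t5c.png',cv2.resize(im,None,fx=5,fy=5,interpolation=cv2.INTER_CUBIC))"
```

```text
t31.75 pos [ 0.5052 -0.3757  0.2138] s,l [ 243.7 -185.3] yaw 5.07 F s,l,z [0.1 0.2 0.3] open 0.0343 q [-0.76  0.07  1.62  0.    1.45  0.72]
```

View pics/t5c.png

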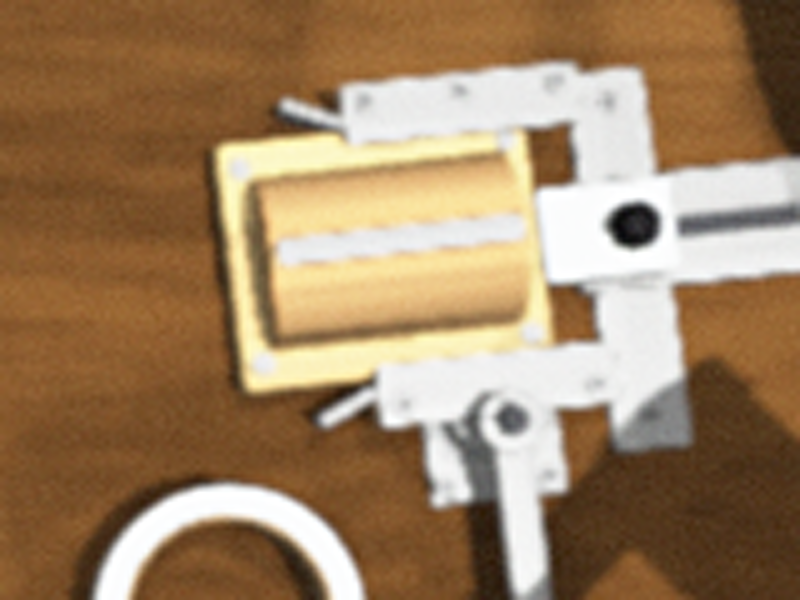

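The former sits against the stop (face near column 540) and the thumbscrew is still at (635,222), where it was before. The lever points straight out towards my side. Last, a quick numeric check of squareness.

```bash
python3 -c "
from h import *
im=cv2.imread('pics/t5.png').astype(float)
y=im[:,:,1]
P=[]
for v in range(213,255):
    g=np.diff(y[v,355:374]);k=np.argmax(g);
    w=np.clip(g[max(0,k-1):k+2],0,None);u=355+.5+(w@np.arange(max(0,k-1),k-1+len(w)+(k==0)))/w.sum()
    P.append(ground('top',(u,v),.02)[:2])
P=np.array(P);f=np.polyfit(P[:,0],P[:,1],1);r=P[:,1]-np.polyval(f,P[:,0]);k=abs(r)<.0015;f=np.polyfit(P[k,0],P[k,1],1)
print(k.sum(),'edge angle',np.degrees(np.arctan(f[0])),'expect 5.0; s',((P[k]-M)@d).mean())
"
```

```text
42 edge angle 5.515337541057223 expect 5.0; s -0.05062917457665577
```

```bash
python3 -c "
from station import ctrl
print(ctrl.finish_job())"
```

```text
the job is handed in; nothing more can be done
None
```

The job is handed in: the former is docked against the depth stop (square to within about 0.5°), the stop showed no visible shift, and the cam lever is fully over, about 32 s into the 72 s allowed.

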